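# Locate the drilling template in its jig

## Task

Pick up the L-shaped wooden template by its grip block and set it flat on the jig board, clear of the dowels and of the stop. Then push its long straight edge gently but snugly against both steel dowels at once, and only after that slide it along the dowels until its end presses against the wooden end stop; let go, leaving it flat and touching all three. Do not force it against the dowels or stop (stay well below 20 N), and leave everything else on the table where it is.

Things in the scene. Friction and masses are not known exactly. Their poses are not given: they have to be found in the camera images.
- jig: Plywood jig board fixed to the table, 240 (its x) x 180 (y) x 15 mm. Origin: centre of its underside, z up. Two dowels stand along its +y side, an end stop at its +x end; a template seated against all three has the jig's yaw and its origin at x = 25, y = 15, z = 15 mm in the jig's frame. The jig's yaw is within 0.35 rad of the world's.
- dowel_near: Rigid upright steel dowel, 10 mm in diameter, 25 mm tall above the board; at x = -50, y = 60 mm in the jig's frame. Origin: centre of its foot, on the board's top. The template touches its -y side.
- dowel_far: The other steel dowel, the same size, at x = 60, y = 60 mm in the jig's frame.
- stop: Rigid wooden end stop block, 20 x 40 x 28 mm tall, centred at x = 105, y = 10 mm in the jig's frame; the template touches its -x face, which lies at x = 95 mm. Origin: centre of its foot, on the board's top.
- template: Loose L-shaped wooden template, 15 mm thick, 0.2-0.35 kg, flat on the table, with a grip block on top: 50 (template x) x 20 (y) mm, its top 55 mm above the underside. Origin: on the underside, below the block's centre (centre of mass within 8 mm in plan). Long leg: x -100 to 70, y -20 to 40 mm; short leg: x 10 to 70, y -80 to -20 mm. The block can turn a little in a light grip.
- edge_near (a point): Point on the template's long straight edge, underside, at x = -75, y = 40 mm in the template's frame; this edge (y = +40) goes against the dowels, this point beside dowel_near.
- edge_far (a point): Point on the template's long straight edge, underside, at x = 35, y = 40 mm in the template's frame; beside dowel_far when seated. Sliding the unpressed template over the board takes at most a few newtons.
- heel_end (a point): Point on the template's end edge, underside, at x = 70, y = -5 mm in the template's frame; against the middle of the stop when seated.
- jar: Bystander: small closed glass jar, 48 mm across, 60 mm tall, between the jig and the template. Origin: centre of its foot.
- mug: Bystander: white mug, 80 mm across, 90 mm tall, on the robot's side. Origin: centre of its foot.
- tape: Bystander: cardboard tape core lying flat, 90 mm across, 24 mm tall, on the robot's side. Origin: centre of its underside.
- glue: Bystander: glue bottle, 52 mm across, 130 mm tall, at the table's far side. Origin: centre of its foot.
- sander: Bystander: cork sanding block, 100 x 60 x 30 mm, at the right of the table. Origin: centre of its underside.
- glue_gun: Bystander: glue gun lying on its side at the left of the table, about 140 x 125 x 32 mm. Origin: near the middle of its barrel, on the table.
Not all that is in view belongs to the job. Leave any blue look-alike of the template alone.

How it is judged:
On the way, in this order (a step that is already met when the one before it is completed fails the run):
1. the template lies flat on the jig board and presses both dowels at once with at least 1 N each, its end not yet at the stop (contact force between template and dowel_near above 1 N and contact force between template and dowel_far above 1 N and z of heel_end in the frame of jig between 0.0125 and 0.0175 m and angle between template's own z axis and vertical below 0.035 rad and contact force between template and stop below 0.3 N), for 0.1 s.
2. it has been slid along the dowels and presses the end stop with at least 1.5 N, its long edge within 1.5 mm of both dowels (contact force between template and stop above 1.5 N and y of edge_near in the frame of jig between 0.0535 and 0.0565 m and y of edge_far in the frame of jig between 0.0535 and 0.0565 m and z of heel_end in the frame of jig between 0.0125 and 0.0175 m and angle between template's own z axis and vertical below 0.035 rad), for 0.1 s.
At the end, for the whole second after the job is handed in: The template lies flat on the jig board (within 2.5 mm and 2 degrees), released and at rest, with its long edge within 1.5 mm of both dowels and its end within 1.5 mm of the end stop (y of edge_near in the frame of jig between 0.0535 and 0.0565 m and y of edge_far in the frame of jig between 0.0535 and 0.0565 m and x of heel_end in the frame of jig between 0.0935 and 0.0965 m and z of heel_end in the frame of jig between 0.0125 and 0.0175 m and angle between template's own z axis and vertical below 0.035 rad and linear speed of template below 0.01 m/s and contact force between template and the fingers below 0.05 N); the robot touches nothing.
It fails at once if the template is forced against a dowel or the stop with more than 20 N (contact force between template and dowel_near above 20 N or contact force between template and dowel_far above 20 N or contact force between template and stop above 20 N).
It fails at once if a bystander is moved by more than 30 mm (distance of any of jar, mug, tape, glue, sander, glue_gun from where it was at the start of the episode above 0.03 m).
It also fails if it takes over 54 s, if anything falls off the work surface, if the arm or the gripper's body presses on something with over 40 N, if the wrist force passes 120 N, or if a joint passes its speed limit or range.

## Robot

A 7-joint arm with a two-finger parallel gripper is mounted at the origin on the work surface. World frame = base frame: x ahead of the robot, y to its left, z up, the work surface at z = 0. Lengths are in m, angles in rad, forces in N, time in s.
With the tool pointing down it reaches from about 0.4 to 0.85 m from the base axis. Payload 4.4 kg.
Tool frame: the origin (TCP) lies midway between the tips of the shut fingers; the grasp point (between the pads) lies arm.grasp_offset behind it (arm.grasp_offset is the distance from the TCP to the grasp point, in m); x points along the fingers, z is the direction in which the jaws open and shut, and the axes are right-handed (so a half turn about x gives the same grasp; the last joint's range is limited). The gripper opens to 94 mm and grips with 3 to 60 N. Pads are 16 mm wide; open, the fingers measure 119 mm over their backs; the gripper's body (75 mm by 177 mm) begins 78 mm behind the grasp point.
Start: joints at [1.26, 0.628, 0.038, 1.517, -0.027, 0.996, -0.02], TCP at [0.158, -0.631, 0.205] pointing down, gripper open.
Joint ranges: [-3.06, 3.06], [-0.37, 2.12], [-1.25, 1.32], [0.18, 2.47], [-1.1, 4.24], [0.23, 1.98], [-2.94, 2.94]. Speed limits (rad/s): [2.57, 2.57, 3.14, 3.14, 3.14, 3.14, 3.14].

## Interface

Orientations are given as a unit quaternion [x, y, z, w].
In Python, from cell import arm gives the robot as it stands. The module is installed in compiled form; this text tells all that it offers.
- The arm moves only by the tool jog_arm, never from a script. Its argument "targets" is one flat list of numbers, 6 for each row, row after row: the shift along the world's x, y, z in units of 0.04 m (1.0 is 0.04 m), then the turn, a rotation vector about the world's x, y, z in units of pi rad (1.0 is pi rad). In form: [tx, ty, tz, wx, wy, wz, tx, ty, tz, wx, wy, wz, ...]. A call has exactly 10 rows; each row shifts and turns the pose as measured when the row begins; what a row does not reach is not made up. A row lasts 1/12 s, in which the tool goes at most 41.7 mm and 7.16 degrees, less where a joint would pass 70% of its speed; a pose out of reach is approached as far as the arm can. A call with a number of a shift or a turn outside -1 to 1 is refused whole. A call with a gripper value outside its range is refused whole. "jaw" is the closure, from 0 (fully open) to 1 (shut), set as the call begins (left out, the last holds). The fingers move at their own pace and stop on an object; "newtons" is the grip in N (left out, the last holds). Time passes only in rows, so rows that do not move let the fingers close, or fill a call up. It gives the time, the measured TCP pose, the force and the opening at its end, in the units of the state.
- arm.get_obs(): the state, without advancing time (a new reading comes with each control period).
- arm.snapshot(name): name is "side" or "top" or "wrist"; returns a dict with "frame" (400x640x3 uint8, red, green, blue), "depth" (400x640 float32, m along the optical axis (not along the pixel's ray), 0 where there is no reading), "K" (3x3 intrinsics, pixels), "extrinsics" (4x4, takes a point from camera to world coordinates). Camera axes: x right, y down, z forward; pixel columns grow to the right and rows downward; lengths in m; the calibration is good to about 2 mm. A picture is of the moment at which its call begins.
- arm.job_done(): hands the job in, once; it reports no verdict.
Trained networks look in a picture, given as the dict that the camera call returned (one of the last four; its "shot" number tells which), for a name from the list of things; names that differ only in an ending like _2 or _b are one class to them, and where a whole thing is asked for, a point or a joint stands for the part that bears it (a point fixed in the world has none). Each returns a list of dicts, best first, with "confidence" (0 to 1); they miss things now and then, are a little off and sometimes report something else, mostly with a low value. They report only what shows in the picture. A call takes as long as a camera call. They do not tell look-alikes from the thing itself.
- arm.search_frame(target, picture): "position" ([x, y, z] in m, in world coordinates, good to about 4 mm: the middle of the surface that is visible of it).
The state is a dict: "time": time; "qpos": joint angles; "dq": joint speeds; "effort": joint torques, N m; "ee_pos": TCP position; "tool_rot": TCP orientation; "force": force on the tool from outside, world axes, zero at the start; "moment": the same for the moment, N m; "width": opening from 0.0 (shut) to 1.0 (fully open).
Only numpy, scipy, OpenCV 4.12 (cv2) and the standard library are available. Lean on these libraries where they do the work, as an engineer would, in place of code of your own. Each camera call takes 0.05 s, during which the arm holds its last target. There are 200 camera calls.

## Working session

There is one attempt and no reset: what is moved stays moved. The work goes in short steps, Python scripts to look and compute and a tool call to move; the robot and the scene stay as the last step left them, time stands still between calls to the robot, and variables do not carry over. Pictures are saved under pics/ and viewed, about 8 in all and at most 12, crops included, and the job is handed in when it is done.

Besides the shell and the picture viewer there is one more tool, called as a command line: name --argument value ..., lists and objects as JSON in quotes. jog_arm: Moves the arm, as the interface text tells. Shifts and turns lie within -1 to 1; 1 stands for 0.04 m of shift or pi rad of turn. Its arguments: {"type":"object","properties":{"targets":{"type":"array"},"jaw":{"type":"number"},"newtons":{"type":"number"}},"required":["targets"]}

```bash
mkdir -p pics
cat > h.py <<'E'
import numpy as np, cv2
from cell import arm
def snap(n,f=None):
    p=arm.snapshot(n)
    if f: cv2.imwrite('pics/'+f+'.png',p['frame'][:,:,::-1])
    return p
def cloud(p):
    d=p['depth'];K=np.array(p['K']);E=np.array(p['extrinsics'])
    v,u=np.indices(d.shape)
    c=np.stack([(u-K[0,2])/K[0,0]*d,(v-K[1,2])/K[1,1]*d,d],-1)
    w=c@E[:3,:3].T+E[:3,3]; w[d==0]=np.nan
    return w
E
python3 - <<'E'
from h import *
np.set_printoptions(precision=4,suppress=True)
o=arm.get_obs();print(o,arm.grasp_offset)
p=snap('top','top0')
np.savez('top0.npz',w=cloud(p),f=p['frame'])
for n in ['jig','dowel_near','dowel_far','stop','template','jar','mug','tape','glue','sander','glue_gun']:
    r=arm.search_frame(n,p);print(n,[(np.round(x['position'],3),round(x['confidence'],2)) for x in r[:3]])
print(p['K'],p['extrinsics'])
E
```

```text
{'time': 0.0, 'qpos': array([ 1.2602,  0.6294,  0.0384,  1.5183, -0.027 ,  0.9963, -0.02  ]), 'dq': array([-0.0013, -0.0005,  0.0003, -0.0011, -0.0002,  0.0002,  0.0004]), 'effort': array([ -0.0005, -54.9736,   1.1434, -18.6633,  -0.0523,   0.0235,
         0.0001]), 'ee_pos': array([ 0.1574, -0.63  ,  0.2046]), 'tool_rot': array([ 0.4356,  0.5578, -0.4348,  0.5568]), 'force': array([-0.6174, -0.4647, -0.026 ]), 'moment': array([-0.0155, -0.0421,  0.0588]), 'width': 0.9979217488644564} 0.0188
jig [(array([0.576, 0.181, 0.016]), 0.8), (array([ 0.592, -0.008,  0.058]), 0.58)]
dowel_near []
dowel_far []
stop [(array([0.752, 0.033, 0.083]), 0.44)]
template [(array([ 0.756, -0.203,  0.011]), 0.9), (array([ 0.38 , -0.348,  0.016]), 0.84), (array([ 0.549, -0.198,  0.013]), 0.76)]
jar [(array([ 0.594, -0.002,  0.059]), 0.71)]
mug [(array([0.344, 0.227, 0.016]), 0.72)]
tape [(array([ 0.338, -0.194,  0.027]), 0.88)]
glue [(array([0.75 , 0.032, 0.089]), 0.88)]
sander [(array([ 0.601, -0.426,  0.033]), 0.73)]
glue_gun [(array([0.593, 0.474, 0.025]), 0.66)]
[[500.6567   0.     315.8373]
 [  0.     500.6567 203.9169]
 [  0.       0.       1.    ]] [[ 0.0291 -0.9811  0.1913  0.2599]
 [-0.9996 -0.0281  0.0078 -0.0006]
 [-0.0023 -0.1915 -0.9815  1.5216]
 [ 0.      0.      0.      1.    ]]
```

View pics/top0.png

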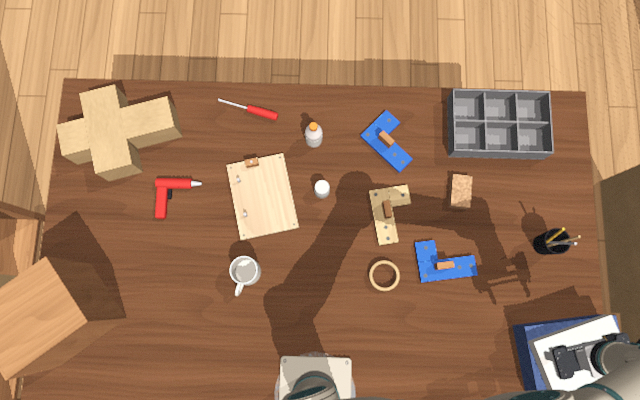

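The top view shows the wooden template near pixel (388,212), its block at (388,209). The jig is near (262,195), with dowels at (238,180) and (243,213) and the stop at (252,162). Two blue look-alikes are at (388,140) and (445,263). Next I fit the poses from depth.

```bash
cat > fit.py <<'E'
from h import *
from scipy.optimize import minimize
from scipy.ndimage import gaussian_filter
def inpoly_fit(pts,rects,x0,margin=0.02,cell=0.001):
    """fit pose of union of rects to observed-top points by IoU on a grid"""
    # soft IoU: density raster
    lo=pts.min(0)-margin;hi=pts.max(0)+margin
    g=np.stack(np.meshgrid(np.arange(lo[0],hi[0],.002),np.arange(lo[1],hi[1],.002),indexing='ij'),-1)
    from scipy.spatial import cKDTree
    d,_=cKDTree(pts).query(g.reshape(-1,2)); occ=(d<0.0018).reshape(g.shape[:2]).astype(float)
    def f(x):
        c,s=np.cos(x[2]),np.sin(x[2]);r=(g-x[:2])@np.array([[c,-s],[s,c]])
        m=np.zeros(occ.shape)
        for a,b,e,h in rects:
            m=np.maximum(m,1/(1+np.exp(-np.clip(np.minimum(np.minimum(r[...,0]-a,b-r[...,0]),np.minimum(r[...,1]-e,h-r[...,1]))/.001,-30,30))))
        return np.abs(m-occ).sum()/occ.sum()
    best=None
    for y in np.linspace(-.3,.3,7):
        q=minimize(f,[x0[0],x0[1],x0[2]+y],method='Nelder-Mead',options=dict(initial_simplex=np.array([x0[0],x0[1],x0[2]+y])+np.array([[0,0,0],[.02,0,0],[0,.02,0],[0,0,.1]]),xatol=1e-5,fatol=1e-5,maxiter=400))
        if best is None or q.fun<best.fun: best=q
    return best.x,best.fun
TEMPL=[(-.1,.07,-.02,.04),(.01,.07,-.08,-.02)]
def sel(w,c,r,z0,z1):
    return w[(np.hypot(w[...,0]-c[0],w[...,1]-c[1])<r)&(w[...,2]>z0)&(w[...,2]<z1)]
E
python3 - <<'E'
from fit import *
np.set_printoptions(precision=4,suppress=True)
w=np.load('top0.npz')['w']
print('table z',np.nanmedian(w[300:330,250:400,2]))
t=sel(w,(.549,-.198),.16,.008,.07)
t=t[(t[:,0]>.42)&(t[:,0]<.68)&(t[:,1]>-.30)&(t[:,1]<-.11)]
print(len(t),np.percentile(t[:,2],[5,50,95]))
print('templ',inpoly_fit(t[:,:2],TEMPL,(.53,-.2,0)))
b=t[t[:,2]>.035]; print('block',len(b),b.mean(0),b.max(0),b.min(0)); print(inpoly_fit(b[:,:2],[(-.025,.025,-.01,.01)],(b[:,0].mean(),b[:,1].mean(),0)))
j=sel(w,(.576,.181),.17,.009,.022); print(len(j),np.median(j[:,2]))
print('jig',inpoly_fit(j[:,:2],[(-.12,.12,-.09,.09)],(.576,.181,.1)))
u=sel(w,(.576,.181),.16,.028,.05)
import cv2
print(len(u)); 
from scipy.cluster.hierarchy import fclusterdata
l=fclusterdata(u,.015,'distance')
for k in set(l): print(k,(l==k).sum(),u[l==k].mean(0),u[l==k].min(0),u[l==k].max(0))
E
```

```text
table z -0.00016928617073319607
1537 [0.0093 0.0154 0.0527]
templ (array([ 0.5409, -0.2006,  0.1895]), np.float64(0.3187005487243668))
block 131 [ 0.5402 -0.2001  0.0532] [ 0.5669 -0.1872  0.0624] [ 0.5152 -0.2132  0.0354]
(array([ 0.5403, -0.2004,  0.1658]), np.float64(0.3375509045383511))
4074 0.014956044012499947
jig (array([0.5761, 0.1795, 0.2452]), np.float64(0.3000400108301426))
121
1 10 [0.5138 0.2254 0.0389] [0.5088 0.2209 0.0342] [0.5179 0.2301 0.0437]
2 98 [0.6748 0.2147 0.0417] [0.663  0.1945 0.028 ] [0.6898 0.2352 0.049 ]
3 13 [0.6211 0.2521 0.0363] [0.6154 0.2471 0.0281] [0.635  0.2577 0.0448]
```

```bash
cat >> h.py <<'E'
from scipy.spatial.transform import Rotation as R
def st():
    o=arm.get_obs();M=R.from_quat(o['tool_rot']).as_matrix()
    print('t %.2f'%o['time'],'p',np.round(o['ee_pos'],4),'xax',np.round(M[:,0],3),'zyaw %.4f'%np.arctan2(M[1,2],M[0,2]),'F',np.round(o['force'],2),'M',np.round(o['moment'],2),'w %.3f'%o['width'],'q',np.round(o['qpos'],2))
    return o,M
E
sed -i 's/d<0.0018/d<0.0022/' fit.py
python3 - <<'E'
from fit import *
st()
w=np.load('top0.npz')['w']
t=sel(w,(.549,-.198),.16,.008,.07)
t=t[(t[:,0]>.42)&(t[:,0]<.68)&(t[:,1]>-.30)&(t[:,1]<-.11)]
print('templ',inpoly_fit(t[:,:2],TEMPL,(.53,-.2,0)))
j=sel(w,(.576,.181),.17,.009,.022)
print('jig',inpoly_fit(j[:,:2],[(-.12,.12,-.09,.09)],(.576,.181,.1)))
E
```

```text
t 0.60 p [ 0.1575 -0.6306  0.2055] xax [ 0. -0. -1.] zyaw -1.3261 F [-1.36  0.25 -0.48] M [-0.05  0.01  0.01] w 0.995 q [ 1.26  0.63  0.04  1.52 -0.03  1.   -0.02]
templ (array([ 0.54091244, -0.20070255,  0.18767847]), np.float64(0.2037412376172154))
jig (array([0.57593932, 0.17957644, 0.24524703]), np.float64(0.12492766795278734))
```

jog_arm --targets '[0.6, 0.7, 0, 0, 0, -0.003, 0.6, 0.7, 0, 0, 0, -0.003, 0.6, 0.7, 0, 0, 0, -0.003, 0.6, 0.7, 0, 0, 0, -0.003, 0.6, 0.7, 0, 0, 0, -0.003, 0.6, 0.7, 0, 0, 0, -0.003, 0.6, 0.7, 0, 0, 0, 0, 0.6, 0.7, 0, 0, 0, 0, 0.6, 0.7, 0, 0, 0, 0, 0.6, 0.7, 0, 0, 0, 0]' --jaw 0

```text
time: 1.43
ee_pos: [0.3951, -0.3466, 0.2064]
tool_rot: [0.454, 0.538, -0.46, 0.541]
force: [0.4, 0.1, 0.3]
width: 1.002
```

jog_arm --targets '[0.7, 0.7, 0, 0, 0, 0, 0.7, 0.7, 0, 0, 0, 0, 0.7, 0.7, 0, 0, 0, 0, 0.7, 0.7, 0, 0, 0, 0, 0.4, 0.4, 0, 0, 0, 0, 0.25, 0.25, 0, 0, 0, 0, 0.1, 0.1, 0, 0, 0, 0, 0, 0, 0, 0, 0, 0, 0, 0, 0, 0, 0, 0, 0, 0, 0, 0, 0, 0]'

```text
time: 2.27
ee_pos: [0.549, -0.1868, 0.2081]
tool_rot: [0.452, 0.54, -0.454, 0.545]
force: [0.7, 0.8, 0.2]
width: 1.002
```

Run:
```python
from fit import *
st()
p=snap('wrist','wr0');w=cloud(p);print(np.round(p['extrinsics'],3).tolist())
t=sel(w,(.549,-.198),.16,.007,.02)
t=t[(t[:,0]>.42)&(t[:,0]<.68)&(t[:,1]>-.30)&(t[:,1]<-.11)]
print(len(t),t.min(0),t.max(0))
if len(t)>500:
  t=t[::max(1,len(t)//8000)]
  print('templ',inpoly_fit(t[:,:2],TEMPL,(.541,-.2,.19)))
b=sel(w,(.541,-.2),.05,.045,.07);print(len(b))
if len(b)>50: print(b.mean(0),inpoly_fit(b[:,:2],[(-.025,.025,-.01,.01)],(.541,-.2,.19)))
```

```text
t 2.27 p [ 0.549  -0.1868  0.2081] xax [ 0.003 -0.007 -1.   ] zyaw -1.3919 F [0.7  0.84 0.2 ] M [-0.02  0.02  0.04] w 1.002 q [ 0.25  0.52  0.03  1.72 -0.01  0.89 -1.1 ]
[[0.178, -0.952, -0.248, 0.621], [-0.984, -0.171, -0.052, -0.173], [0.007, 0.253, -0.967, 0.388], [0.0, 0.0, 0.0, 1.0]]
8265 [ 0.42018984 -0.29994328  0.00709639] [ 0.67996416 -0.15051972  0.01827192]
templ (array([ 0.54029647, -0.20159787,  0.18842528]), np.float64(0.21477004484714968))
773
[ 0.54210008 -0.20112262  0.0549965 ] (array([ 0.54075107, -0.20137838,  0.18236904]), np.float64(0.22183679390298355))
```

View pics/wr0.png

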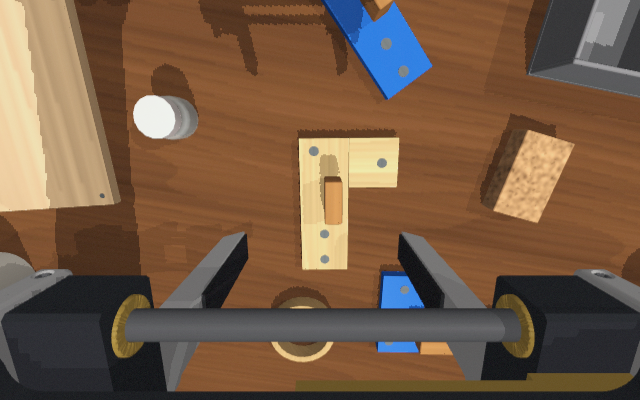

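jog_arm --targets '[-0.1, -0.18, -0.5, 0, 0, 0, -0.1, -0.18, -0.5, 0, 0, 0, 0, 0, -0.5, 0, 0, 0, 0, 0, -0.5, 0, 0, 0, 0, 0, -0.5, 0, 0, 0, 0, 0, -0.4, 0, 0, 0, 0, 0, -0.3, 0, 0, 0, 0, 0, -0.1, 0, 0, 0, 0, 0, 0, 0, 0, 0, 0, 0, 0, 0, 0, 0]'

```text
time: 3.15
ee_pos: [0.5314, -0.2197, 0.0744]
tool_rot: [0.457, 0.532, -0.464, 0.541]
force: [-0.0, -0.2, 0.7]
width: 1.001
```

Run:
```python
from h import *
st()
```

```text
t 3.15 p [ 0.5314 -0.2197  0.0744] xax [ 0.004 -0.016 -1.   ] zyaw -1.4180 F [-0.04 -0.18  0.68] M [ 0.07  0.04 -0.03] w 1.001 q [ 0.31  0.69  0.03  1.86 -0.02  0.58 -1.07]
```

jog_arm --targets '[0.12, 0.22, 0, 0.003, 0, 0.006, 0.12, 0.22, 0, 0.002, 0.001, 0.005, 0, 0.02, 0, 0, 0, 0, 0, 0, 0, 0, 0, 0, 0, 0, 0, 0, 0, 0, 0, 0, 0, 0, 0, 0, 0, 0, 0, 0, 0, 0, 0, 0, 0, 0, 0, 0, 0, 0, 0, 0, 0, 0, 0, 0, 0, 0, 0, 0]'

```text
time: 3.98
ee_pos: [0.5448, -0.2004, 0.0788]
tool_rot: [0.452, 0.543, -0.448, 0.548]
force: [0.3, -0.7, 0.2]
width: 0.997
```

Run:
```python
from h import *
st()
```

```text
t 3.98 p [ 0.5448 -0.2004  0.0788] xax [ 0.008 -0.001 -1.   ] zyaw -1.3797 F [ 0.35 -0.7   0.18] M [ 0.03 -0.06 -0.01] w 0.997 q [ 0.3   0.69  0.01  1.84 -0.02  0.61 -1.06]
```

jog_arm --targets '[-0.1, 0, -0.3, 0, 0.0025, 0, 0, 0, -0.3, 0, 0, 0, 0, 0, -0.3, 0, 0, 0, 0, 0, -0.2, 0, 0, 0, 0, 0, -0.15, 0, 0, 0, 0, 0, -0.1, 0, 0, 0, 0, 0, 0, 0, 0, 0, 0, 0, 0, 0, 0, 0, 0, 0, 0, 0, 0, 0, 0, 0, 0, 0, 0, 0]'

```text
time: 4.82
ee_pos: [0.5385, -0.201, 0.0192]
tool_rot: [0.449, 0.546, -0.451, 0.545]
force: [-0.7, -1.1, 1.3]
width: 0.999
```

Run:
```python
from h import *
st()
snap('side','sd0');st();snap('wrist');st()
```

```text
t 4.82 p [ 0.5385 -0.201   0.0192] xax [-0.003 -0.001 -1.   ] zyaw -1.3808 F [-0.69 -1.09  1.27] M [ 0.04 -0.01  0.01] w 0.999 q [ 0.3   0.78  0.01  1.87 -0.02  0.49 -1.06]
t 4.87 p [ 0.5387 -0.201   0.0193] xax [-0.003 -0.001 -1.   ] zyaw -1.3808 F [-0.36  0.61 -0.11] M [ 0.    0.03 -0.01] w 1.002 q [ 0.3   0.78  0.01  1.87 -0.02  0.49 -1.06]
t 4.92 p [ 0.5387 -0.201   0.0193] xax [-0.003 -0.001 -1.   ] zyaw -1.3808 F [-0.38  0.22 -0.02] M [-0.02  0.05  0.01] w 1.001 q [ 0.3   0.78  0.01  1.87 -0.02  0.49 -1.06]
```

View pics/sd0.png

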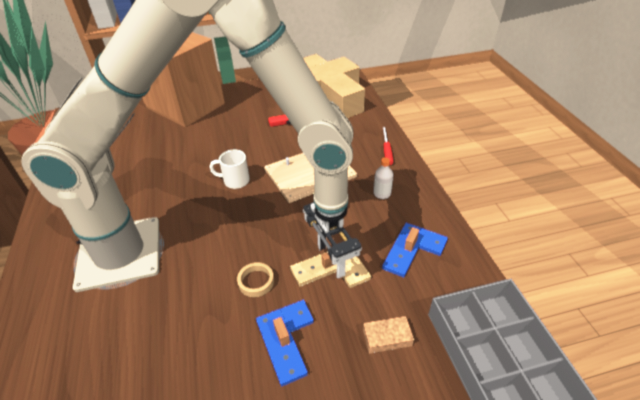

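The side view shows the gripper over the block at about (335,255), one finger on each side. Closing.

jog_arm --targets '[0, 0, 0, 0, 0, 0, 0, 0, 0, 0, 0, 0, 0, 0, 0, 0, 0, 0, 0, 0, 0, 0, 0, 0, 0, 0, 0, 0, 0, 0, 0, 0, 0, 0, 0, 0, 0, 0, 0, 0, 0, 0, 0, 0, 0, 0, 0, 0, 0, 0, 0, 0, 0, 0, 0, 0, 0, 0, 0, 0]' --jaw 1 --newtons 25

```text
time: 5.75
ee_pos: [0.5396, -0.2013, 0.0206]
tool_rot: [0.45, 0.545, -0.451, 0.545]
force: [0.6, -0.1, -0.6]
width: 0.328
```

Run:
```python
from h import *
st()
```

```text
t 5.75 p [ 0.5396 -0.2013  0.0206] xax [-0.001 -0.002 -1.   ] zyaw -1.3808 F [ 0.58 -0.06 -0.57] M [ 0.02  0.04 -0.01] w 0.328 q [ 0.3   0.78  0.01  1.87 -0.02  0.49 -1.06]
```

jog_arm --targets '[0, 0, 0, 0, 0, 0, 0, 0, 0, 0, 0, 0, 0, 0, 0, 0, 0, 0, 0, 0, 0, 0, 0, 0, 0, 0, 0, 0, 0, 0, 0, 0, 0, 0, 0, 0, 0, 0, 0, 0, 0, 0, 0, 0, 0.1, 0, 0, 0, 0, 0, 0.2, 0, 0, 0, 0, 0, 0.2, 0, 0, 0]'

```text
time: 6.58
ee_pos: [0.5375, -0.2005, 0.0398]
tool_rot: [0.449, 0.547, -0.452, 0.544]
force: [-0.2, 0.0, -2.2]
width: 0.211
```

Run:
```python
from h import *
st()
```

```text
t 6.58 p [ 0.5375 -0.2005  0.0398] xax [-0.005 -0.    -1.   ] zyaw -1.3809 F [-0.18  0.04 -2.2 ] M [ 0.01  0.01 -0.04] w 0.211 q [ 0.3   0.75  0.01  1.86 -0.02  0.54 -1.06]
```

jog_arm --targets '[0, 0, 0.3, 0, 0, 0, 0, 0, 0.3, 0, 0, 0, 0, 0, 0.3, 0, 0, 0, 0, 0, 0.3, 0, 0, 0, 0, 0, 0.3, 0, 0, 0, 0, 0, 0.3, 0, 0, 0, 0, 0, 0.2, 0, 0, 0, 0, 0.1, 0.1, 0, 0, 0.003, 0, 0.3, 0, 0, 0, 0.003, 0, 0.5, 0, 0, 0, 0.003]'

```text
time: 7.42
ee_pos: [0.5368, -0.1679, 0.1353]
tool_rot: [0.442, 0.549, -0.445, 0.551]
force: [-0.3, 0.1, -2.4]
width: 0.207
```

Run:
```python
from h import *
st()
```

```text
t 7.42 p [ 0.5368 -0.1679  0.1353] xax [-0.001 -0.005 -1.   ] zyaw -1.3575 F [-0.26  0.12 -2.36] M [ 0.02 -0.03  0.01] w 0.207 q [ 0.24  0.59  0.02  1.84 -0.01  0.71 -1.1 ]
```

jog_arm --targets '[0.1, 0.7, 0, 0, 0, 0.002, 0.1, 0.9, 0, 0, 0, 0.002, 0.1, 0.9, 0, 0, 0, 0.002, 0.1, 0.9, 0, 0, 0, 0.002, 0.1, 0.9, 0, 0, 0, 0.002, 0.1, 0.9, 0, 0, 0, 0, 0.1, 0.9, 0, 0, 0, 0, 0.1, 0.9, 0, 0, 0, 0, 0.1, 0.6, 0, 0, 0, 0, 0.1, 0.3, 0, 0, 0, 0]'

```text
time: 8.25
ee_pos: [0.565, 0.1746, 0.1304]
tool_rot: [0.429, 0.563, -0.435, 0.556]
force: [0.0, 0.7, -2.4]
width: 0.211
```

Run:
```python
from h import *
st()
```

```text
t 8.25 p [0.565  0.1746 0.1304] xax [-0.014 -0.001 -1.   ] zyaw -1.3150 F [ 0.03  0.67 -2.35] M [-0.03  0.01  0.07] w 0.211 q [-0.37  0.64  0.04  1.75 -0.04  0.77 -1.63]
```

jog_arm --targets '[0.18, 0.08, 0, 0, -0.0025, -0.002, 0.15, 0.05, 0, 0, -0.002, -0.0015, 0, 0, 0, 0, 0, 0, 0, 0, -0.2, 0, 0, 0, 0, 0, -0.3, 0, 0, 0, 0, 0, -0.3, 0, 0, 0, 0, 0, -0.2, 0, 0, 0, 0, 0, -0.1, 0, 0, 0, 0, 0, 0, 0, 0, 0, 0, 0, 0, 0, 0, 0]'

```text
time: 9.08
ee_pos: [0.5783, 0.1687, 0.081]
tool_rot: [0.435, 0.554, -0.441, 0.556]
force: [-0.1, 0.6, -1.6]
width: 0.212
```

Run:
```python
from fit import *
snap('wrist','wr1')
o,M=st();p=snap('top','top1')
for nm,q in(('wrist',snap('wrist')),('top',p)):
  w=cloud(q)
  z0=o['ee_pos'][2]-.0045
  t=sel(w,o['ee_pos'][:2],.14,z0-.006,z0+.006)
  print(nm,len(t),'ztop',z0)
  if len(t)>300:
    t=t[::max(1,len(t)//6000)];print(inpoly_fit(t[:,:2],TEMPL,(*o['ee_pos'][:2],.24)))
```

```text
t 9.13 p [0.5783 0.1687 0.0811] xax [-0.002 -0.009 -1.   ] zyaw -1.3375 F [ 0.03  0.69 -1.9 ] M [-0.    0.   -0.01] w 0.211 q [-0.36  0.72  0.05  1.76 -0.04  0.67 -1.64]
wrist 21197 ztop 0.07664269611692504
(array([0.57952766, 0.16949778, 0.24073005]), np.float64(0.609241710563628))
top 131 ztop 0.07664269611692504
```

View pics/wr1.png

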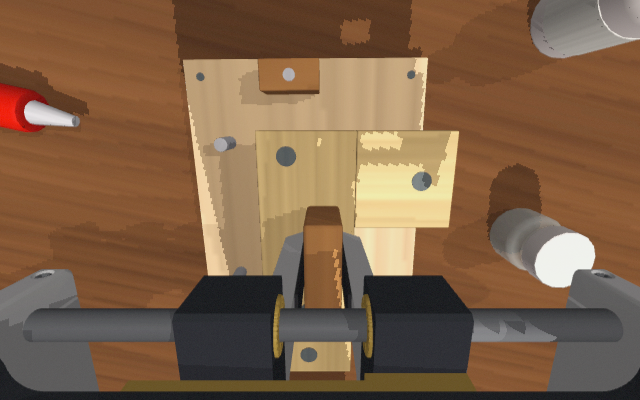

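The wrist view shows the template held level over the jig: stop at (289,75), dowels at (225,145) and (240,272), template edge at x≈258 px, well clear of all three. I correct the offset and go lower.

jog_arm --targets '[0, 0.2, 0, 0.002, 0, 0.002, 0.02, 0.2, 0, 0.001, 0, 0.0015, 0, 0.1, -0.1, 0, 0, 0, 0, 0.05, -0.2, 0, 0, 0, 0, 0, -0.2, 0, 0, 0, 0, 0, -0.2, 0, 0, 0, 0, 0, -0.1, 0, 0, 0, 0, 0, -0.05, 0, 0, 0, 0, 0, 0, 0, 0, 0, 0, 0, 0, 0, 0, 0]'

```text
time: 10.07
ee_pos: [0.5812, 0.1962, 0.0478]
tool_rot: [0.436, 0.558, -0.432, 0.558]
force: [-0.0, 1.4, 1.8]
width: 0.209
```

```bash
cat >> h.py <<'E'
J=np.array([.5760,.1796]);JY=.2447
def sj():
    o,M=st();c,s=np.cos(JY),np.sin(JY)
    Q=np.array([[c,s],[-s,c]])
    F=o['force'];print('jig xy',np.round(Q@(o['ee_pos'][:2]-J),4),'rel yaw %.4f'%(np.arctan2(M[1,2],M[0,2])+np.pi/2-JY),'Fj',np.round(Q@F[:2],2),'Fz %.2f'%F[2])
E
python3 -c "
from h import *
sj()"
```

```text
t 10.07 p [0.5812 0.1962 0.0478] xax [ 0.004  0.004 -1.   ] zyaw -1.3213 F [-0.01  1.42  1.82] M [ 0.16  0.3  -0.12] w 0.209 q [-0.39  0.77  0.03  1.75 -0.04  0.61 -1.65]
jig xy [0.0091 0.0148] rel yaw 0.0048 Fj [0.34 1.38] Fz 1.82
```

Sideways overshoot, and Fz shows a contact. Back up and away from the dowels.

jog_arm --targets '[0, 0, 0.2, 0, 0, 0, 0, 0, 0.3, 0, 0, 0, 0, -0.05, 0.1, 0, 0, 0, 0.03, -0.1, 0, 0, 0, 0, 0.03, -0.1, 0, 0, 0, 0, 0, -0.05, 0, 0, 0, 0, 0, 0, 0, 0, 0, 0, 0, 0, 0, 0, 0, 0, 0, 0, 0, 0, 0, 0, 0, 0, 0, 0, 0, 0]'

```text
time: 10.9
ee_pos: [0.5818, 0.1811, 0.072]
tool_rot: [0.435, 0.559, -0.434, 0.558]
force: [0.2, 0.0, -2.2]
width: 0.213
```

```bash
python3 -c "
from h import *
snap('side');sj()
p=snap('wrist','wr2');w=cloud(p)
np.savez('wr2.npz',w=w,f=p['frame'])
s=snap('side'); cv2.imwrite('pics/sd1.png',cv2.resize(s['frame'][110:240,230:420,::-1],None,fx=4,fy=4))
"
```

```text
t 10.95 p [0.5817 0.1812 0.072 ] xax [-0.001  0.002 -1.   ] zyaw -1.3218 F [ 0.46  0.05 -1.16] M [0.04 0.03 0.04] w 0.213 q [-0.37  0.74  0.03  1.75 -0.04  0.66 -1.63]
jig xy [0.0059 0.0001] rel yaw 0.0043 Fj [ 0.46 -0.07] Fz -1.16
```

View pics/wr2.png

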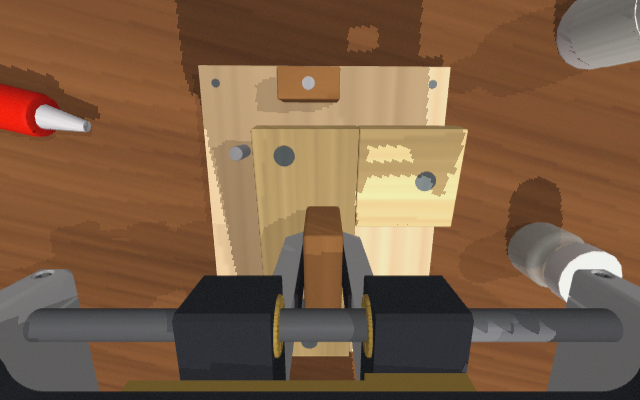

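View pics/sd1.png

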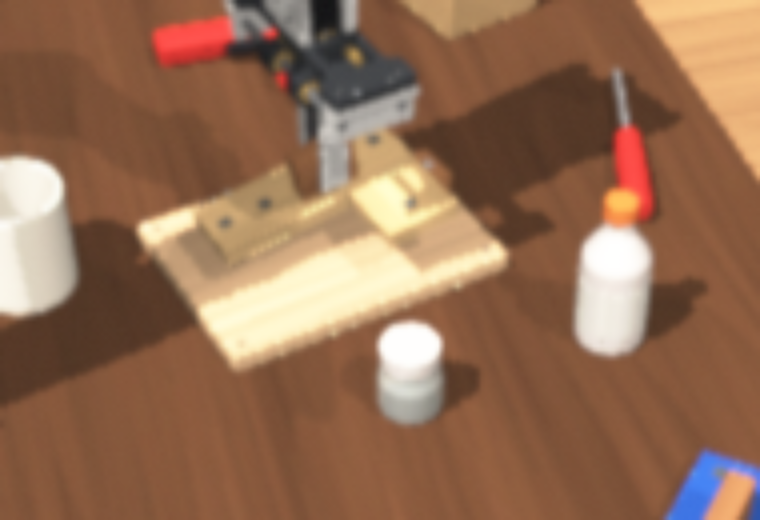

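```bash
cat > plane.py <<'E'
from h import *
def jf(w):
    c,s=np.cos(JY),np.sin(JY);d=w[...,:2]-J
    return np.stack([d[...,0]*c+d[...,1]*s,-d[...,0]*s+d[...,1]*c,w[...,2]],-1)
def plane(w,o):
    """plane of template top in jig frame, near the tool"""
    a=jf(w);e=jf(o['ee_pos'])
    r=a-e
    m=(np.abs(r[...,0])<.1)&(r[...,1]>-.08)&(r[...,1]<.045)&(np.abs(r[...,2]+.005)<.02)
    p=a[m];best=None
    rng=np.random.default_rng(0)
    for _ in range(300):
        t=p[rng.choice(len(p),3,False)]
        n=np.cross(t[1]-t[0],t[2]-t[0]);n/=np.linalg.norm(n)+1e-12
        if abs(n[2])<.9: continue
        i=np.abs((p-t[0])@n)<.002
        if best is None or i.sum()>best.sum(): best=i
    q=p[best];A=np.c_[q[:,:2],np.ones(len(q))];k=np.linalg.lstsq(A,q[:,2],rcond=None)[0]
    print('slope x,y',np.round(k[:2],4),'z at tcp %.4f'%(k@[e[0],e[1],1]),len(q),len(p),'tcp z %.4f'%e[2], 'ext',np.round(np.percentile(q,[.5,99.5],axis=0)[:,:2],4).tolist())
    return q
E
python3 -c "
from plane import *
plane(np.load('wr2.npz')['w'],arm.get_obs())"
```

```text
slope x,y [0.136  0.0028] z at tcp 0.0680 21264 22493 tcp z 0.0721 ext [[-0.0884, -0.0787], [0.0774, 0.0395]]
```

The template is pitched about 0.136 rad in the grip, nose up, because it touched the far dowel. I lower it with a lighter grip so the board levels it.

jog_arm --targets '[0, 0, -0.1, 0, 0, 0, 0, 0, -0.15, 0, 0, 0, 0, 0, -0.15, 0, 0, 0, 0, 0, -0.1, 0, 0, 0, 0, 0, -0.1, 0, 0, 0, 0, 0, -0.05, 0, 0, 0, 0, 0, -0.05, 0, 0, 0, 0, 0, 0, 0, 0, 0, 0, 0, 0, 0, 0, 0, 0, 0, 0, 0, 0, 0]' --newtons 10

```text
time: 11.88
ee_pos: [0.5829, 0.1823, 0.041]
tool_rot: [0.435, 0.559, -0.433, 0.558]
force: [-0.2, 0.3, -1.0]
width: 0.213
```

```bash
python3 -c "
from plane import *
sj();p=snap('wrist');o=arm.get_obs();plane(cloud(p),o)"
```

```text
t 11.88 p [0.5829 0.1823 0.041 ] xax [ 0.001  0.003 -1.   ] zyaw -1.3208 F [-0.23  0.31 -0.97] M [-0.   -0.06  0.05] w 0.213 q [-0.37  0.78  0.03  1.76 -0.04  0.59 -1.63]
jig xy [0.0073 0.001 ] rel yaw 0.0053 Fj [-0.15  0.35] Fz -0.97
slope x,y [0.0662 0.0026] z at tcp 0.0371 23061 25644 tcp z 0.0410 ext [[-0.09, -0.0777], [0.1064, 0.0404]]
```

jog_arm --targets '[0, 0, -0.05, 0, 0, 0, 0, 0, -0.05, 0, 0, 0, 0, 0, -0.05, 0, 0, 0, 0, 0, 0, 0, 0, 0, 0, 0, 0, 0, 0, 0, 0, 0, 0, 0, 0, 0, 0, 0, 0, 0, 0, 0, 0, 0, 0, 0, 0, 0, 0, 0, 0, 0, 0, 0, 0, 0, 0, 0, 0, 0]'

```text
time: 12.77
ee_pos: [0.5842, 0.1827, 0.0355]
tool_rot: [0.436, 0.558, -0.432, 0.559]
force: [-0.0, -0.1, -0.5]
width: 0.21
```

```bash
python3 -c "
from plane import *
sj();p=snap('wrist');o=arm.get_obs();plane(cloud(p),o)"
```

```text
t 12.77 p [0.5842 0.1827 0.0355] xax [ 0.004  0.004 -1.   ] zyaw -1.3207 F [-0.04 -0.05 -0.45] M [-0.   -0.    0.03] w 0.210 q [-0.37  0.79  0.03  1.76 -0.04  0.58 -1.63]
jig xy [0.0087 0.001 ] rel yaw 0.0054 Fj [-0.05 -0.04] Fz -0.45
slope x,y [0.0114 0.0031] z at tcp 0.0317 21200 36547 tcp z 0.0355 ext [[-0.0896, -0.0778], [0.0775, 0.0405]]
```

jog_arm --targets '[0, 0, 0, 0, 0, 0, 0, 0, 0, 0, 0, 0, 0, 0, 0, 0, 0, 0, 0, 0, 0, 0, 0, 0, 0, 0, 0, 0, 0, 0, 0, 0, 0, 0, 0, 0, 0, 0, 0, 0, 0, 0, 0, 0, 0, 0, 0, 0, 0, 0, 0, 0, 0, 0, 0, 0, 0, 0, 0, 0]' --jaw 0.7

```text
time: 13.65
ee_pos: [0.5833, 0.1824, 0.0355]
tool_rot: [0.435, 0.558, -0.432, 0.558]
force: [0.6, 0.3, 0.2]
width: 0.299
```

```bash
python3 -c "
from plane import *
sj();p=snap('wrist');o=arm.get_obs();q=plane(cloud(p),o)
from fit import inpoly_fit,TEMPL
# long-edge line: max y per x bin ; end edge: max x per y bin
i=[q[np.abs(q[:,0]-x)<.004] for x in np.arange(.02,.065,.008)]
print([ (round(k[:,0].mean(),3),round(np.percentile(k[:,1],99.5),4)) for k in i if len(k)>20])
e=[q[np.abs(q[:,1]-y)<.004] for y in np.arange(-.07,.04,.015)]
print([ (round(k[:,1].mean(),3),round(np.percentile(k[:,0],99.5),4)) for k in e if len(k)>20])
"
```

```text
t 13.65 p [0.5833 0.1824 0.0355] xax [ 0.003  0.004 -1.   ] zyaw -1.3208 F [0.61 0.34 0.19] M [ 0.05 -0.01  0.02] w 0.299 q [-0.37  0.79  0.03  1.76 -0.04  0.58 -1.63]
jig xy [0.0078 0.001 ] rel yaw 0.0053 Fj [0.67 0.18] Fz 0.19
slope x,y [-0.0014  0.0005] z at tcp 0.0304 21866 37146 tcp z 0.0355 ext [[-0.0901, -0.0778], [0.0777, 0.0404]]
[(np.float64(0.021), np.float64(0.0405)), (np.float64(0.028), np.float64(0.0403)), (np.float64(0.036), np.float64(0.0403)), (np.float64(0.044), np.float64(0.0402)), (np.float64(0.052), np.float64(0.0403)), (np.float64(0.06), np.float64(0.0404))]
[(np.float64(-0.07), np.float64(0.0779)), (np.float64(-0.055), np.float64(0.0779)), (np.float64(-0.04), np.float64(0.0778)), (np.float64(-0.025), np.float64(0.0777)), (np.float64(-0.011), np.float64(0.0776)), (np.float64(0.005), np.float64(0.0775)), (np.float64(0.02), np.float64(0.0774)), (np.float64(0.035), np.float64(0.0773))]
```

Now flat: the plane fit shows about 0.001 rad of tilt. The gaps are about 14.6 mm to the dowels and 17 mm to the stop. I regrip lightly.

jog_arm --targets '[0, 0, 0, 0, 0, 0, 0, 0, 0, 0, 0, 0, 0, 0, 0, 0, 0, 0, 0, 0, 0, 0, 0, 0, -0.01, 0.05, 0, 0, 0, 0, -0.01, 0.05, 0, 0, 0, 0, -0.01, 0.05, 0, 0, 0, 0, -0.01, 0.05, 0, 0, 0, 0, 0, 0, 0, 0, 0, 0, 0, 0, 0, 0, 0, 0]' --jaw 1 --newtons 8

```text
time: 14.53
ee_pos: [0.5819, 0.1895, 0.0355]
tool_rot: [0.435, 0.558, -0.433, 0.559]
force: [0.3, -1.2, -0.7]
width: 0.212
```

```bash
python3 -c "
from plane import *
sj();p=snap('wrist');o=arm.get_obs();q=plane(cloud(p),o)"
```

```text
t 14.53 p [0.5819 0.1895 0.0355] xax [ 0.003  0.002 -1.   ] zyaw -1.3216 F [ 0.35 -1.24 -0.71] M [-0.3  -0.15  0.  ] w 0.212 q [-0.38  0.79  0.03  1.76 -0.04  0.58 -1.64]
jig xy [0.0082 0.0082] rel yaw 0.0044 Fj [ 0.04 -1.29] Fz -0.71
slope x,y [-0.0016  0.0003] z at tcp 0.0304 21073 36321 tcp z 0.0355 ext [[-0.0895, -0.0706], [0.0781, 0.0476]]
```

jog_arm --targets '[-0.01, 0.04, 0, 0, 0, 0, -0.01, 0.04, 0, 0, 0, 0, -0.01, 0.04, 0, 0, 0, 0, -0.01, 0.04, 0, 0, 0, 0, -0.007, 0.03, 0, 0, 0, 0, -0.007, 0.03, 0, 0, 0, 0, -0.007, 0.03, 0, 0, 0, 0, -0.007, 0.03, 0, 0, 0, 0, -0.007, 0.03, 0, 0, 0, 0, -0.007, 0.03, 0, 0, 0, 0]'

```text
time: 15.42
ee_pos: [0.5801, 0.1963, 0.0358]
tool_rot: [0.434, 0.554, -0.436, 0.56]
force: [0.9, -4.8, 2.0]
width: 0.211
```

```bash
cat > e.py <<'E'
from plane import *
sj();p=snap('wrist');o=arm.get_obs();q=plane(cloud(p),o)
L=np.array([(k[:,0].mean(),np.percentile(k[:,1],99.5)) for k in (q[np.abs(q[:,0]-o2)<.004] for o2 in jf(o['ee_pos'])[0]+np.arange(.02,.062,.008)) if len(k)>20])
E_=np.array([(k[:,1].mean(),np.percentile(k[:,0],99.5)) for k in (q[np.abs(q[:,1]-y)<.004] for y in np.arange(-.06,.045,.015)) if len(k)>20])
print('edge y %.4f slope %.4f | end x %.4f slope %.4f'%(L[:,1].mean(),np.polyfit(*L.T,1)[0],E_[:,1].mean(),np.polyfit(*E_.T,1)[0]))
E
python3 e.py
```

```text
t 15.42 p [0.5801 0.1963 0.0358] xax [ 0.004 -0.007 -1.   ] zyaw -1.3270 F [ 0.88 -4.78  2.03] M [-1.2  -0.27  0.  ] w 0.211 q [-0.4   0.79  0.04  1.76 -0.04  0.59 -1.67]
jig xy [0.008  0.0152] rel yaw -0.0009 Fj [-0.3  -4.85] Fz 2.03
slope x,y [-0.002  -0.0082] z at tcp 0.0307 21110 36478 tcp z 0.0358 ext [[-0.0897, -0.0638], [0.0777, 0.0545]]
edge y 0.0544 slope 0.0129 | end x 0.0826 slope 0.1241
```

jog_arm --targets '[-0.01, 0.04, 0, 0.002, 0, 0, -0.01, 0.045, 0, 0.002, 0, 0, -0.012, 0.05, 0, 0.001, 0, 0, -0.012, 0.05, 0, 0.001, 0, 0, -0.012, 0.05, 0, 0.001, 0, 0, -0.012, 0.05, 0, 0.001, 0, 0, -0.012, 0.05, 0, 0.001, 0, 0, -0.012, 0.05, 0, 0.001, 0, 0, -0.012, 0.05, 0, 0.001, 0, 0, -0.012, 0.05, 0, 0.001, 0, 0]'

```text
time: 16.3
ee_pos: [0.5802, 0.1963, 0.0355]
tool_rot: [0.441, 0.555, -0.433, 0.556]
force: [3.0, -6.2, 1.0]
width: 0.214
```

```bash
python3 e.py
```

```text
t 16.30 p [0.5802 0.1963 0.0355] xax [ 0.009  0.008 -1.   ] zyaw -1.3332 F [ 2.97 -6.19  0.97] M [-1.69 -0.34  0.01] w 0.214 q [-0.39  0.79  0.03  1.77 -0.05  0.57 -1.66]
jig xy [0.0081 0.0152] rel yaw -0.0071 Fj [ 1.38 -6.72] Fz 0.97
slope x,y [-0.0014  0.0001] z at tcp 0.0304 21199 36588 tcp z 0.0355 ext [[-0.0897, -0.0639], [0.078, 0.0544]]
edge y 0.0543 slope 0.0141 | end x 0.0827 slope 0.1253
```

Run:
```python
from plane import *
p=snap('wrist','wr3');w=cloud(p);o,M=st();a=jf(w)
m=(np.abs(a[...,2]-.030)<.004)
# pixel rows/cols: edges of template mask
def med(lo,hi,ax,n=99.7):
    r=[]
    for c in np.arange(lo,hi,.004):
        k=a[m&(np.abs(a[...,ax]-c)<.002)&(np.abs(a[...,0]-.01)<.075)&(a[...,1]>-.075)&(a[...,1]<.062)] if ax==0 else a[m&(np.abs(a[...,1]-c)<.002)&(a[...,0]<.092)]
        if len(k)>15: r.append((c,np.percentile(k[:,1-ax],n)))
    r=np.array(r);return r
e=med(.02,.075,0);x=med(-.055,.05,1)
print(np.round(e,4).tolist());print(np.polyfit(*e.T,1));print(np.round(x,4).tolist());print(np.polyfit(*x.T,1))
# dowel & stop tops
for nm,c in(('far',(.06,.06)),('near',(-.05,.06)),('stop',(.105,.01))):
    k=a[(a[...,2]>.036)&(a[...,2]<.05)&(np.hypot(a[...,0]-c[0],a[...,1]-c[1])<.03)]
    print(nm,len(k),k.min(0) if len(k) else '',k.max(0) if len(k) else '')
```

```text
t 16.40 p [0.5802 0.1963 0.0355] xax [ 0.009  0.008 -1.   ] zyaw -1.3333 F [ 1.53 -6.2   0.92] M [-1.74 -0.35  0.05] w 0.213 q [-0.39  0.79  0.03  1.77 -0.05  0.57 -1.66]
[[0.02, 0.0549], [0.024, 0.0546], [0.028, 0.0544], [0.032, 0.0547], [0.036, 0.0543], [0.04, 0.0544], [0.044, 0.0547], [0.048, 0.0543], [0.052, 0.0544], [0.056, 0.0557], [0.06, 0.0552], [0.064, 0.0584], [0.068, 0.0544], [0.072, 0.0542]]
[0.02012611 0.05396993]
[[-0.055, 0.078], [-0.051, 0.078], [-0.047, 0.078], [-0.043, 0.0775], [-0.039, 0.0775], [-0.035, 0.0776], [-0.031, 0.0776], [-0.027, 0.0776], [-0.023, 0.0776], [-0.019, 0.0777], [-0.015, 0.0777], [-0.011, 0.0777], [-0.007, 0.0778], [-0.003, 0.0778], [0.001, 0.0778], [0.005, 0.0778], [0.009, 0.0779], [0.013, 0.0779], [0.017, 0.0779], [0.021, 0.0779], [0.025, 0.078], [0.029, 0.078], [0.033, 0.078], [0.037, 0.0781], [0.041, 0.0781], [0.045, 0.0781], [0.049, 0.0781]]
[0.00375513 0.07785029]
far 249 [0.05529403 0.05476004 0.0362216 ] [0.06505795 0.0642263  0.04222084]
near 0  
stop 3160 [ 0.09491912 -0.01027057  0.03642656] [0.115154   0.02984865 0.04560013]
```

View pics/wr3.png

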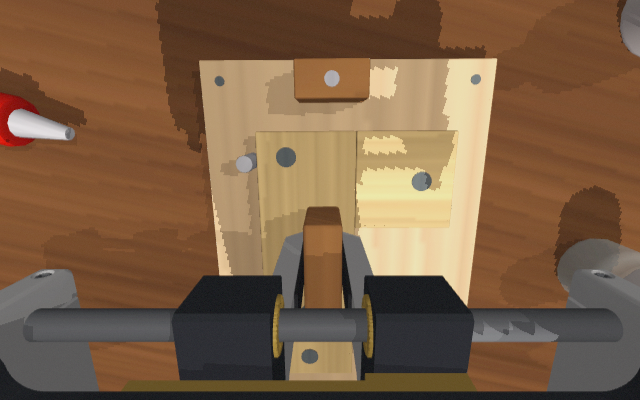

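Run:
```python
from plane import *
p=snap('wrist');w=cloud(p);a=jf(w)
def line(m,ax,lo,hi,n):
    r=[]
    for c in np.arange(lo,hi,.003):
        k=a[m&(np.abs(a[...,ax]-c)<.0015)]
        if len(k)>8: r.append((c,np.percentile(k[:,1-ax],n)))
    r=np.array(r);q=np.polyfit(*r.T,1);q=np.polyfit(*r[np.abs(np.polyval(q,r[:,0])-r[:,1])<.001].T,1);print(len(r),q)
x,y,z=a[...,0],a[...,1],a[...,2]
print('templ end');line((abs(z-.03)<.003)&(x<.09),1,-.05,.045,99.7)
print('stop face');line((abs(z-.043)<.003)&(x>.09),1,-.008,.028,.5)
print('board +x edge');line((abs(z-.015)<.003)&(x>.09)&(x<.13),1,-.08,.08,99.7)
print('templ short-leg right edge');line((abs(z-.03)<.003)&(y<-.02),0,.02,.07,.5)
print('board -y edge');line((abs(z-.015)<.003)&(y<-.05),0,.0,.11,.5)
```

```text
templ end
32 [0.00461587 0.07782342]
stop face
13 [0.00722134 0.09505885]
board +x edgeTraceback (most recent call last):
  File "<stdin>", line 12, in <module>
  File "<stdin>", line 8, in line
    raise TypeError("expected non-empty vector for x")
TypeError: expected non-empty vector for x
```

The wrist view shows the template flat with its edge on dowel_far (245,163). Its end (y≈131) is well short of the stop (y≈100). The end edge is parallel to the stop face within about 3 mrad. I press a bit more with a slight yaw bias to load the near dowel too.

jog_arm --targets '[-0.014, 0.06, 0, 0, 0, -0.002, -0.014, 0.06, 0, 0, 0, -0.003, -0.014, 0.06, 0, 0, 0, -0.004, -0.014, 0.06, 0, 0, 0, -0.004, -0.014, 0.06, 0, 0, 0, -0.004, -0.014, 0.06, 0, 0, 0, -0.004, -0.014, 0.06, 0, 0, 0, -0.004, -0.014, 0.06, 0, 0, 0, -0.004, -0.014, 0.06, 0, 0, 0, -0.004, -0.014, 0.06, 0, 0, 0, -0.004]'

```text
time: 17.28
ee_pos: [0.5813, 0.1969, 0.0365]
tool_rot: [0.469, 0.518, -0.473, 0.536]
force: [0.9, -6.2, 1.6]
width: 0.231
```

```bash
python3 -c "
from h import *
sj();snap('side');sj()"
```

```text
t 17.28 p [0.5813 0.1969 0.0365] xax [ 0.015 -0.021 -1.   ] zyaw -1.4593 F [ 0.93 -6.23  1.63] M [-1.66 -0.4   0.19] w 0.231 q [-0.45  0.79  0.1   1.76 -0.08  0.58 -1.77]
jig xy [0.0093 0.0155] rel yaw -0.1332 Fj [-0.61 -6.27] Fz 1.63
t 17.33 p [0.5813 0.197  0.0366] xax [ 0.015 -0.021 -1.   ] zyaw -1.4597 F [ 2.59 -8.42  1.78] M [-1.72 -0.36  0.21] w 0.233 q [-0.45  0.79  0.1   1.76 -0.08  0.58 -1.77]
jig xy [0.0094 0.0156] rel yaw -0.1336 Fj [ 0.47 -8.79] Fz 1.78
```

Mz ≈ +0.2 Nm while the template stays put means both dowels carry load. I undo the tool's yaw and tilt, keeping light pressure.

jog_arm --targets '[-0.007, 0.03, 0, 0.002, 0.001, 0.006, -0.007, 0.03, 0, 0.002, 0.001, 0.006, -0.007, 0.03, 0, 0.001, 0.001, 0.006, -0.007, 0.03, 0, 0.001, 0, 0.006, -0.007, 0.03, 0, 0, 0, 0.006, -0.007, 0.03, 0, 0, 0, 0.005, -0.007, 0.03, 0, 0, 0, 0.003, -0.007, 0.03, 0, 0, 0, 0, -0.007, 0.03, 0, 0, 0, 0, -0.007, 0.03, 0, 0, 0, 0]'

```text
time: 18.17
ee_pos: [0.5803, 0.1965, 0.0361]
tool_rot: [0.435, 0.549, -0.441, 0.56]
force: [1.2, -5.9, 1.5]
width: 0.215
```

```bash
python3 e.py
```

```text
t 18.17 p [0.5803 0.1965 0.0361] xax [ 0.007 -0.016 -1.   ] zyaw -1.3370 F [ 1.19 -5.87  1.53] M [-1.26 -0.28  0.02] w 0.215 q [-0.42  0.79  0.06  1.76 -0.04  0.59 -1.68]
jig xy [0.0082 0.0153] rel yaw -0.0109 Fj [-0.27 -5.98] Fz 1.53
slope x,y [-0.0017 -0.0168] z at tcp 0.0310 21143 36585 tcp z 0.0361 ext [[-0.0896, -0.0637], [0.078, 0.0546]]
edge y 0.0545 slope 0.0060 | end x 0.0828 slope 0.1249
```

jog_arm --targets '[0, 0.02, 0, 0.003, 0.001, 0, 0, 0.02, 0, 0.002, 0.001, 0, 0.045, 0.025, 0, 0.001, 0, 0, 0.045, 0.025, 0, 0, 0, 0, 0.045, 0.025, 0, 0, 0, 0, 0.045, 0.025, 0, 0, 0, 0, 0.045, 0.025, 0, 0, 0, 0, 0.045, 0.025, 0, 0, 0, 0, 0, 0.015, 0, 0, 0, 0, 0, 0.015, 0, 0, 0, 0]'

```text
time: 19.05
ee_pos: [0.5804, 0.1963, 0.0353]
tool_rot: [0.43, 0.559, -0.446, 0.551]
force: [0.9, -4.4, 0.7]
width: 0.209
```

```bash
python3 e.py
```

```text
t 19.05 p [0.5804 0.1963 0.0353] xax [-0.023 -0.011 -1.   ] zyaw -1.3355 F [ 0.9  -4.4   0.67] M [-1.22 -0.25  0.13] w 0.209 q [-0.4   0.8   0.04  1.73 -0.05  0.63 -1.67]
jig xy [0.0083 0.0152] rel yaw -0.0094 Fj [-0.19 -4.49] Fz 0.67
slope x,y [-0.0018 -0.005 ] z at tcp 0.0306 21199 37092 tcp z 0.0353 ext [[-0.0896, -0.0638], [0.0781, 0.0545]]
edge y 0.0544 slope 0.0126 | end x 0.0780 slope 0.0013
```

jog_arm --targets '[0, 0, 0, 0.001, -0.003, 0, 0, 0, 0, 0.001, -0.003, 0, 0.06, 0.02, 0, 0, -0.002, 0, 0.08, 0.025, 0, 0, -0.002, 0, 0.08, 0.025, 0, 0, -0.002, 0, 0.08, 0.025, 0, 0, -0.002, 0, 0.06, 0.02, 0, 0, -0.001, 0, 0, 0.01, 0, 0, 0, 0, 0, 0.01, 0, 0, 0, 0, 0, 0.01, 0, 0, 0, 0]'

```text
time: 19.93
ee_pos: [0.5811, 0.1966, 0.0356]
tool_rot: [0.435, 0.552, -0.441, 0.558]
force: [1.2, -4.5, -0.1]
width: 0.214
```

```bash
python3 e.py
```

```text
t 19.93 p [0.5811 0.1966 0.0356] xax [ 0.001 -0.013 -1.   ] zyaw -1.3363 F [ 1.23 -4.45 -0.06] M [-1.18 -0.18  0.06] w 0.214 q [-0.41  0.8   0.05  1.75 -0.04  0.6  -1.68]
jig xy [0.009  0.0153] rel yaw -0.0102 Fj [ 0.11 -4.62] Fz -0.06
slope x,y [-0.0015 -0.013 ] z at tcp 0.0309 21165 36798 tcp z 0.0357 ext [[-0.0892, -0.0638], [0.0782, 0.0545]]
edge y 0.0544 slope 0.0092 | end x 0.0781 slope 0.0020
```

jog_arm --targets '[0.005, -0.02, 0, 0.002, 0, 0, 0.005, -0.02, 0, 0.002, 0, 0, 0.06, 0.012, 0, 0, 0, 0, 0.09, 0.022, 0, 0, -0.001, 0, 0.09, 0.022, 0, 0, -0.001, 0, 0.09, 0.022, 0, 0, -0.001, 0, 0.09, 0.022, 0, 0, -0.001, 0, 0.09, 0.022, 0, 0, -0.001, 0, 0.05, 0.015, 0, 0, 0, 0, 0, 0, 0, 0, 0, 0]'

```text
time: 20.82
ee_pos: [0.5855, 0.1976, 0.0348]
tool_rot: [0.431, 0.559, -0.444, 0.552]
force: [1.3, -3.5, -2.3]
width: 0.21
```

```bash
python3 e.py
```

```text
t 20.82 p [0.5855 0.1976 0.0348] xax [-0.02  -0.007 -1.   ] zyaw -1.3347 F [ 1.34 -3.5  -2.25] M [-0.82 -0.55  0.05] w 0.210 q [-0.39  0.81  0.04  1.72 -0.05  0.64 -1.66]
jig xy [0.0135 0.0151] rel yaw -0.0086 Fj [ 0.45 -3.72] Fz -2.25
slope x,y [-0.0016 -0.0029] z at tcp 0.0305 21144 37313 tcp z 0.0348 ext [[-0.0849, -0.0639], [0.082, 0.0544]]
edge y 0.0544 slope 0.0145 | end x 0.0820 slope 0.0015
```

jog_arm --targets '[0.06, 0.01, -0.01, 0.001, -0.002, 0, 0.09, 0.02, -0.01, 0.001, -0.002, 0, 0.09, 0.02, 0, 0, -0.002, 0, 0.09, 0.02, 0, 0, -0.002, 0, 0.09, 0.02, 0, 0, -0.002, 0, 0.09, 0.02, 0, 0, -0.002, 0, 0.09, 0.02, 0, 0, -0.001, 0, 0.09, 0.02, 0, 0, -0.001, 0, 0.09, 0.02, 0, 0, -0.001, 0, 0.09, 0.02, 0, 0, -0.001, 0]'

```text
time: 21.7
ee_pos: [0.5929, 0.1988, 0.0342]
tool_rot: [0.429, 0.558, -0.447, 0.552]
force: [-5.9, -5.7, 6.5]
width: 0.215
```

```bash
python3 e.py
```

```text
t 21.70 p [0.5929 0.1988 0.0342] xax [-0.022 -0.014 -1.   ] zyaw -1.3354 F [-5.9  -5.73  6.54] M [-1.02  1.19  0.07] w 0.215 q [-0.4   0.82  0.05  1.69 -0.05  0.66 -1.67]
jig xy [0.021  0.0146] rel yaw -0.0093 Fj [-7.12 -4.13] Fz 6.54
slope x,y [-0.0019 -0.0026] z at tcp 0.0305 21055 36543 tcp z 0.0342 ext [[-0.0772, -0.0639], [0.0886, 0.0543]]
edge y 0.0546 slope 0.0153 | end x 0.0886 slope -0.0098
```

jog_arm --targets '[0, 0, 0.02, 0, -0.002, 0, 0.03, 0.01, 0.02, 0.001, -0.002, 0, 0.07, 0.018, 0.01, 0.001, -0.002, 0, 0.07, 0.018, 0.01, 0, -0.002, 0, 0.07, 0.018, 0.01, 0, -0.002, 0, 0.07, 0.018, 0.01, 0, -0.002, 0, 0.07, 0.018, 0.01, 0, -0.001, 0, 0.07, 0.018, 0.01, 0, -0.001, 0, 0.07, 0.018, 0.01, 0, -0.001, 0, 0.07, 0.018, 0.01, 0, -0.001, 0]'

```text
time: 22.58
ee_pos: [0.5996, 0.2012, 0.0352]
tool_rot: [0.432, 0.553, -0.443, 0.558]
force: [-5.5, -4.9, 3.2]
width: 0.216
```

```bash
python3 e.py
```

```text
t 22.58 p [0.5996 0.2012 0.0352] xax [-0.004 -0.017 -1.   ] zyaw -1.3350 F [-5.46 -4.92  3.2 ] M [-1.19  1.3   0.09] w 0.216 q [-0.41  0.82  0.05  1.69 -0.04  0.65 -1.67]
jig xy [0.0281 0.0152] rel yaw -0.0089 Fj [-6.49 -3.46] Fz 3.20
slope x,y [ 0.0011 -0.0164] z at tcp 0.0314 20908 33705 tcp z 0.0352 ext [[-0.0704, -0.0638], [0.0946, 0.0545]]
edge y 0.0546 slope -0.0133 | end x 0.0945 slope -0.0071
```

jog_arm --targets '[0.05, 0.015, 0, 0.003, 0, 0, 0.05, 0.015, -0.01, 0.002, 0, 0, 0.06, 0.015, -0.01, 0.001, 0, 0, 0.06, 0.02, 0, 0.001, 0, 0, 0.07, 0.02, 0, 0.001, 0, 0, 0.07, 0.02, 0, 0, 0, 0, 0.07, 0.02, 0, 0, 0, 0, 0.07, 0.02, 0, 0, 0, 0, 0.07, 0.02, 0, 0, 0, 0, 0.07, 0.02, 0, 0, 0, 0]'

```text
time: 23.47
ee_pos: [0.6013, 0.2015, 0.0336]
tool_rot: [0.423, 0.569, -0.451, 0.543]
force: [-5.9, -5.3, 3.0]
width: 0.213
```

```bash
python3 e.py
```

```text
t 23.47 p [0.6013 0.2015 0.0336] xax [-0.053 -0.008 -0.999] zyaw -1.3328 F [-5.92 -5.26  3.01] M [-1.31  1.39  0.12] w 0.213 q [-0.38  0.84  0.03  1.63 -0.05  0.72 -1.65]
jig xy [0.0298 0.0151] rel yaw -0.0067 Fj [-7.02 -3.67] Fz 3.01
slope x,y [-0.0015  0.0001] z at tcp 0.0304 20546 34043 tcp z 0.0335 ext [[-0.0683, -0.0639], [0.0947, 0.0544]]
edge y 0.0546 slope -0.0234 | end x 0.0943 slope -0.0101
```

jog_arm --targets '[0.05, 0.015, 0.01, 0, -0.003, 0, 0.06, 0.015, 0.01, 0, -0.003, 0, 0.07, 0.02, 0.01, 0, -0.003, 0, 0.08, 0.025, 0.01, 0, -0.003, 0, 0.09, 0.025, 0.01, 0, -0.003, 0, 0.09, 0.025, 0, 0, -0.003, 0, 0.09, 0.025, 0, 0, -0.003, 0, 0.09, 0.025, 0, 0, -0.003, 0, 0.09, 0.025, 0, 0, -0.003, 0, 0.09, 0.025, 0, 0, -0.003, 0]'

```text
time: 24.35
ee_pos: [0.6032, 0.2015, 0.0332]
tool_rot: [0.427, 0.554, -0.45, 0.556]
force: [-7.3, -5.8, 6.0]
width: 0.216
```

```bash
python3 e.py
python3 - <<'E'
from plane import *
p=snap('wrist');w=cloud(p);a=jf(w)
x,y,z=a[...,0],a[...,1],a[...,2]
for c in (-.03,-.02,-.005,0,.005,.01,.015,.02,.035):
    b=abs(y-c)<.002
    e=a[b&(abs(z-.03)<.003)&(x<.1)];s=a[b&(abs(z-.043)<.003)&(x>.09)]
    print(c,'templ end %.4f'%np.percentile(e[:,0],99.5), 'stop %.4f'%np.percentile(s[:,0],.5) if len(s)>5 else '')
E
```

```text
t 24.35 p [0.6032 0.2015 0.0332] xax [-0.018 -0.028 -0.999] zyaw -1.3364 F [-7.32 -5.78  6.02] M [-1.11  1.93  0.03] w 0.216 q [-0.41  0.83  0.06  1.66 -0.04  0.68 -1.68]
jig xy [0.0317 0.0146] rel yaw -0.0103 Fj [-8.5  -3.83] Fz 6.02
slope x,y [-0.0019 -0.001 ] z at tcp 0.0304 20332 33126 tcp z 0.0332 ext [[-0.0667, -0.064], [0.0947, 0.0544]]
edge y 0.0543 slope -0.0116 | end x 0.0944 slope -0.0116
-0.03 templ end 0.0948 
-0.02 templ end 0.0948 
-0.005 templ end 0.0939 stop 0.0955
0 templ end 0.0935 stop 0.0953
0.005 templ end 0.0935 stop 0.0951
0.01 templ end 0.0936 stop 0.0952
0.015 templ end 0.0936 stop 0.0952
0.02 templ end 0.0937 stop 0.0953
0.035 templ end 0.0949
```

jog_arm --targets '[0.05, 0.012, 0.03, 0.003, -0.002, 0, 0.06, 0.015, 0.03, 0.003, -0.002, 0, 0.07, 0.017, 0.02, 0.002, -0.002, 0, 0.08, 0.02, 0.02, 0.001, -0.002, 0, 0.08, 0.02, 0.015, 0, -0.002, 0, 0.08, 0.02, 0.015, 0, -0.002, 0, 0.08, 0.02, 0.015, 0, -0.002, 0, 0.08, 0.02, 0.015, 0, -0.002, 0, 0.08, 0.02, 0.015, 0, -0.002, 0, 0.08, 0.02, 0.015, 0, -0.002, 0]'

```text
time: 25.28
ee_pos: [0.6037, 0.2021, 0.0343]
tool_rot: [0.431, 0.555, -0.445, 0.555]
force: [-6.7, -5.2, 2.1]
width: 0.216
```

```bash
python3 e.py
```

```text
t 25.28 p [0.6037 0.2021 0.0343] xax [-0.011 -0.015 -1.   ] zyaw -1.3361 F [-6.74 -5.17  2.08] M [-1.13  1.54  0.06] w 0.216 q [-0.4   0.83  0.05  1.67 -0.04  0.66 -1.67]
jig xy [0.0324 0.0151] rel yaw -0.0101 Fj [-7.79 -3.38] Fz 2.08
slope x,y [-0.0072 -0.0119] z at tcp 0.0313 20358 32837 tcp z 0.0343 ext [[-0.0662, -0.0639], [0.0947, 0.0544]]
edge y 0.0544 slope -0.0146 | end x 0.0944 slope -0.0093
```

jog_arm --targets '[0, 0, -0.01, 0.002, -0.001, 0, 0, 0, -0.01, 0.001, -0.001, 0, 0, 0, -0.01, 0.001, 0, 0, 0, 0, 0, 0, 0, 0, 0, 0, 0, 0, 0, 0, 0, 0, 0, 0, 0, 0, 0, 0, 0, 0, 0, 0, 0, 0, 0, 0, 0, 0, 0, 0, 0, 0, 0, 0, 0, 0, 0, 0, 0, 0]'

```text
time: 26.17
ee_pos: [0.6038, 0.202, 0.0335]
tool_rot: [0.436, 0.556, -0.44, 0.554]
force: [-1.2, -3.3, 0.7]
width: 0.212
```

```bash
python3 e.py
```

```text
t 26.17 p [0.6038 0.202  0.0335] xax [-0.005 -0.003 -1.   ] zyaw -1.3357 F [-1.21 -3.35  0.68] M [-1.03  0.53  0.11] w 0.212 q [-0.39  0.82  0.04  1.68 -0.05  0.64 -1.66]
jig xy [0.0324 0.0151] rel yaw -0.0096 Fj [-1.99 -2.95] Fz 0.68
slope x,y [-0.0009 -0.0016] z at tcp 0.0305 20408 32839 tcp z 0.0335 ext [[-0.0664, -0.064], [0.0947, 0.0544]]
edge y 0.0543 slope -0.0139 | end x 0.0945 slope -0.0066
```

Flat, seated and nearly relaxed. Opening the gripper while holding position.

jog_arm --targets '[0, 0, 0, 0, 0, 0, 0, 0, 0, 0, 0, 0, 0, 0, 0, 0, 0, 0, 0, 0, 0, 0, 0, 0, 0, 0, 0, 0, 0, 0, 0, 0, 0, 0, 0, 0, 0, 0, 0, 0, 0, 0, 0, 0, 0, 0, 0, 0, 0, 0, 0, 0, 0, 0, 0, 0, 0, 0, 0, 0]' --jaw 0.55

```text
time: 27.05
ee_pos: [0.609, 0.212, 0.0356]
tool_rot: [0.442, 0.556, -0.432, 0.556]
force: [0.4, 0.2, -0.1]
width: 0.449
```

```bash
python3 e.py
```

```text
t 27.05 p [0.609  0.212  0.0356] xax [ 0.008  0.01  -1.   ] zyaw -1.3327 F [ 0.39  0.18 -0.07] M [ 0.03  0.06 -0.01] w 0.449 q [-0.39  0.82  0.03  1.67 -0.05  0.64 -1.66]
jig xy [0.0399 0.0234] rel yaw -0.0066 Fj [0.42 0.08] Fz -0.07
slope x,y [-0.0013  0.    ] z at tcp 0.0304 20285 32801 tcp z 0.0356 ext [[-0.059, -0.056], [0.0947, 0.0548]]
edge y 0.0552 slope -0.0815 | end x 0.0943 slope -0.0136
```

jog_arm --targets '[0.01, -0.05, 0, 0, 0, 0, 0.01, -0.06, 0, 0, 0, 0, 0.01, -0.05, 0, 0, 0, 0, 0, 0, 0, 0, 0, 0, 0, 0, 0.1, 0, 0, 0, 0, 0, 0.2, 0, 0, 0, 0, 0, 0.3, 0, 0, 0, 0, 0, 0.4, 0, 0, 0, 0, 0, 0.5, 0, 0, 0, 0, 0, 0.5, 0, 0, 0]' --jaw 0.3

```text
time: 27.93
ee_pos: [0.6071, 0.203, 0.1176]
tool_rot: [0.439, 0.557, -0.435, 0.554]
force: [0.6, 0.1, -0.1]
width: 0.697
```

jog_arm --targets '[0, 0, 0.5, 0, 0, 0, 0, 0, 0.5, 0, 0, 0, 0, 0, 0.5, 0, 0, 0, 0, -0.4, 0, 0, 0, 0, 0, -0.8, 0, 0, 0, 0, 0, -0.8, 0, 0, 0, 0, 0, -0.8, 0, 0, 0, 0, 0, -0.4, 0, 0, 0, 0, 0, 0, 0, 0, 0, 0, 0, 0, 0, 0, 0, 0]'

```text
time: 28.77
ee_pos: [0.6083, 0.0689, 0.1949]
tool_rot: [0.444, 0.554, -0.429, 0.558]
force: [0.3, 0.9, 0.4]
width: 0.699
```

Run:
```python
from plane import *
from fit import *
st()
p=snap('top','top2');w=cloud(p);a=jf(w)
x,y,z=a[...,0],a[...,1],a[...,2]
t=a[(np.hypot(x-.02,y)<.13)&(z>.024)&(z<.036)&(y<.055)&(x<.097)]
print(len(t),'templ jig frame',inpoly_fit(t[:,:2],TEMPL,(.025,.015,0)))
p=snap('wrist');np.savez('wr9.npz',w=cloud(p))
w=cloud(p);a=jf(w);x,y,z=a[...,0],a[...,1],a[...,2]
t=a[(abs(z-.030)<.004)&(x<.1)&(x>-.09)&(y<.06)&(y>-.08)]
print(len(t),t.min(0),t.max(0))
c=cv2.resize(snap('top')['frame'][130:260,200:340,::-1],None,fx=4,fy=4,interpolation=cv2.INTER_CUBIC);cv2.imwrite('pics/c2.png',c)
```

```text
t 28.77 p [0.6083 0.0689 0.1949] xax [ 0.018  0.012 -1.   ] zyaw -1.3305 F [0.27 0.93 0.42] M [ 0.06 -0.01 -0.04] w 0.699 q [-0.18  0.57  0.04  1.66 -0.04  0.89 -1.45]
920 templ jig frame (array([ 0.02534315,  0.01504479, -0.00749147]), np.float64(0.5278076719790974))
9184 [-0.07420494 -0.0652869   0.02601613] [0.0997241  0.05990272 0.03383555]
```

View pics/c2.png

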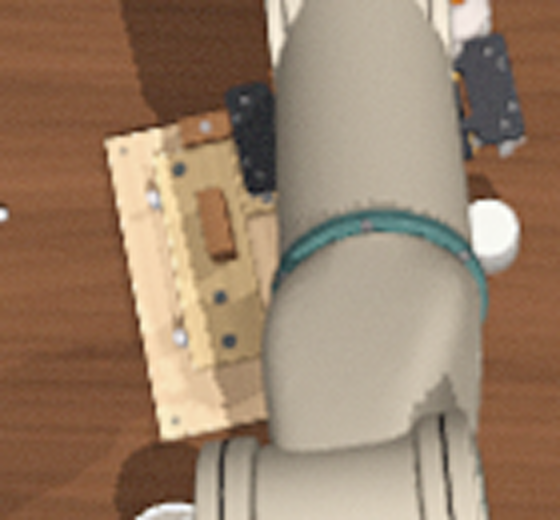

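The template's long edge lies on both dowels (155,198 and 180,338 in the crop), with its end at the stop (205,125). I clear the arm for a quantitative check.

jog_arm --targets '[0, -0.6, 0.2, 0, 0, 0, 0, -0.8, 0.2, 0, 0, 0, 0, -0.8, 0, 0, 0, 0, 0, -0.8, 0, 0, 0, 0, 0, -0.8, 0, 0, 0, 0, 0, -0.8, 0, 0, 0, 0, 0, -0.5, 0, 0, 0, 0, 0, -0.2, 0, 0, 0, 0, 0, 0, 0, 0, 0, 0, 0, 0, 0, 0, 0, 0]'

```text
time: 29.75
ee_pos: [0.6101, -0.1224, 0.2092]
tool_rot: [0.436, 0.566, -0.414, 0.564]
force: [0.5, 0.3, 0.1]
width: 0.696
```

Run:
```python
from plane import *
from fit import *
st()
for k in range(2):
  w=cloud(snap('top'));a=jf(w);x,y,z=a[...,0],a[...,1],a[...,2]
  print('jig',inpoly_fit(sel(w,(.576,.181),.17,.009,.036)[:,:2],[(-.12,.12,-.09,.09)],(.576,.181,.24)))
  t=a[(np.hypot(x-.02,y)<.14)&(z>.0225)&(z<.06)&~((x>.094)&(y>-.014)&(y<.034))&(y<.056)]
  print(len(t),'templ in jig',inpoly_fit(t[:,:2],TEMPL,(.025,.015,0)))
  q=a[(abs(z-.03)<.006)&(np.hypot(x-.02,y)<.1)];q=q[abs(q[:,2]-np.median(q[:,2]))<.003]
  print('plane',np.linalg.lstsq(np.c_[q[:,:2],np.ones(len(q))],q[:,2],rcond=None)[0])
p=snap('top')
for n in ['jar','mug','tape','glue','sander','glue_gun']:
    r=arm.search_frame(n,p);print(n,[(np.round(v['position'],3),round(v['confidence'],2)) for v in r[:1]])
cv2.imwrite('pics/c3.png',cv2.resize(p['frame'][140:250,210:320,::-1],None,fx=5,fy=5,interpolation=cv2.INTER_CUBIC))
```

```text
t 29.75 p [ 0.6101 -0.1224  0.2092] xax [ 0.016  0.027 -1.   ] zyaw -1.2895 F [0.45 0.3  0.08] M [-0.02  0.01 -0.  ] w 0.696 q [ 0.16  0.58  0.02  1.61 -0.05  0.95 -1.09]
jig (array([0.57593398, 0.17949098, 0.24487339]), np.float64(0.15492015293954078))
1334 templ in jig (array([ 0.02470402,  0.0148178 , -0.00084735]), np.float64(0.2305120200558405))
plane [-0.00024627 -0.00147802  0.02983981]
jig (array([0.57610471, 0.17967809, 0.24370264]), np.float64(0.14861536052682403))
1350 templ in jig (array([0.02493882, 0.0149185 , 0.00276112]), np.float64(0.2419132116611411))
plane [-9.71080207e-05  9.63417335e-04  2.96554069e-02]
jar [(array([ 0.594, -0.006,  0.058]), 0.78)]
mug [(array([0.344, 0.224, 0.014]), 0.59)]
tape [(array([ 0.602, -0.423,  0.032]), 0.52)]
glue [(array([0.749, 0.029, 0.085]), 0.78)]
sander [(array([ 0.603, -0.425,  0.03 ]), 0.95)]
glue_gun [(array([0.59 , 0.474, 0.027]), 0.93)]
```

View pics/c3.png

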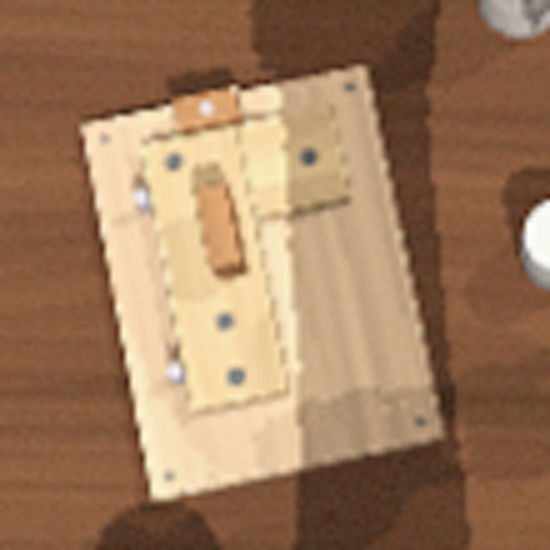

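The fitted pose is (24.8, 14.9) mm with yaw about 0.001 rad, against the seated (25, 15, 0). The crop shows the edge against both dowels (142,195 and 176,372) and the end at the stop (207,110). Handing in.

```bash
python3 -c "
from cell import arm
print(arm.job_done())"
```

```text
the job is handed in; nothing more can be done
None
```

I handed the job in at about 30 s with the template flat on the jig board, touching both dowels and the stop, and the gripper clear. No verdict was reported.

**What I did:**
- I picked the template up by its grip block and set it on the board clear of the dowels and stop.
- I pressed its long edge against both dowels. The wrist force read about 6–9 N, and a torque while the template stayed put indicated that both dowels carried load.
- I slid it along the dowels to the stop, with the wrist force reading about 7–8.5 N along the slide, friction included. Then I relaxed the push, opened the gripper and backed off.

**Last checks, from the top camera:**

| Check | Measured | Seated value |
|---|---|---|
| Template x, y in the jig's frame | 24.8, 14.9 mm | 25, 15 mm |
| Yaw relative to the jig | -0.001 and +0.003 rad (two pictures) | 0 |
| Tilt | about 0.001 rad | flat |

The jar, mug, glue, sander and glue gun were found within about 5 mm of where they started.

**What went wrong or disagreed:**
- **Dowel contact while lowering:** on the first descent I overshot sideways and the template touched the far dowel with a few newtons. It pitched about 8° in the grip. I backed off, and it was level again before the pushing began.
- **Slipping at the stop:** the block slid a few millimetres between the fingers while I pushed against the stop.
- **Inferred contact forces:** forces on the dowels and stop could not be read directly, so I worked them out from the wrist force.
- **Tape core:** in the last picture the network reported the tape at the sander's position with low confidence (0.52), so its final position is not confirmed. The arm did not go near it after the pick.

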